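# Stand up the full spice jar

### The job

Two spice jars of the same look have fallen over; one is full, the other is empty, and only their weight tells which. Stand the full jar upright, cap up, in the middle of the round stoneware pan rest (within about 2 cm), setting it down gently without letting it drop, and leave the empty jar lying on the worktop (you may lift it to feel its weight and lay it down again, but not on the pan rest). Do not disturb the salt shaker, the egg timer or the matchbox.

Things in the scene. Friction and masses are not known exactly. Their poses are not given: they have to be found in the camera images.
- jar_1: Round amber glass spice jar, pale label on one side, black cap fixed to it: 95 mm tall, 41 mm across the body (0 to 80 mm up), 37 mm across the cap (80 to 95 mm). Origin: centre of its foot; z runs along the jar from foot to cap. It starts lying on the worktop (axis 20 mm up), free to roll, cap towards the robot and 28 to 66 degrees to its right. Grip the glass body; 30 N holds it.
- jar_2: Spice jar of the same look, size, axes and lying start as jar_1. Either jar may be the full one, by chance: the full jar weighs 0.29 to 0.36 kg in all, the empty one 0.12 to 0.15 kg; each is balanced about its middle.
- trivet: Round pale stoneware pan rest, a flat disc 115 mm across and 11 mm thick, fixed to the worktop, on the robot's left of both jars. Origin: centre of its underside.
- salt_shaker: Salt shaker, 44 mm across, 90 mm tall, standing behind the jars. A bystander, loose: leave it alone. Origin: centre of its underside.
- egg_timer: Round egg timer, 59 mm across, 59 mm tall, standing behind the jars. A bystander, loose: leave it alone. Origin: centre of its underside.
- matchbox: Matchbox 36x58x17 mm, lying flat near the robot between the pan rest and the jars. A bystander, loose: leave it alone. Origin: centre of its underside.
Mind the look-alikes: they are no part of the job. Leave any green look-alike of the jar_2 alone. What is shaped like the jar_1 but red is not meant.

How it is judged:
By the outcome, as a careful person would: the job done as asked, in the order asked, and still so for the second after the job is handed in, with the robot touching nothing.
It also fails if it takes over 64 s, if anything falls off the work surface, if the arm or the gripper's body presses on something with over 40 N, if the wrist force passes 120 N, or if a joint passes its speed limit or range.

### The arm

A 7-joint arm with a two-finger parallel gripper is mounted at the origin on a cart in front of the work surface, level with it; the furniture and walls round the work are solid. World frame = base frame: x ahead of the robot, y to its left, z up, the work surface at z = 0. Lengths are in m, angles in degrees, forces in N, time in s.
With the tool pointing down it reaches from about 0.425 to 0.875 m from the base axis. Payload 4.7 kg.
Tool frame: the origin (TCP) lies midway between the tips of the shut fingers; the grasp point (between the pads) lies 19 mm behind it; z points along the fingers, y is the line along which they close (so a half turn about z gives the same grasp; the last joint's range is limited). The gripper opens to 87 mm and grips with 3 to 60 N. Pads are 19 mm wide; open, the fingers measure 117 mm over their backs; the gripper's body (75 mm by 190 mm) begins 51 mm behind the grasp point.
Start: joints at [65.953, 18.392, -4.016, 83.108, 1.295, 78.541, -3.26], TCP at [0.273, -0.59, 0.189] pointing down, gripper open.
Joint ranges: [-163.93, 163.93], [-17.29, 119.83], [-79.2, 71.16], [3.27, 140.29], [-89.18, 269.18], [5.43, 117.66], [-154.24, 154.24]. Speed limits (degrees/s): [147.25, 147.25, 180, 180, 180, 180, 180].

### API

Orientations are given as [roll, pitch, yaw] about the fixed x, y, z axes, in that order (R = Rz(yaw) Ry(pitch) Rx(roll)).
In Python, from cell import env gives the robot as it stands.
- The arm moves only by the tool step_arm, never from a script. Its argument "moves" is a list of rows, each an object with "dp": the shift along the tool's x, y, z in mm, a list of three; "dr": the turn, a rotation vector about the tool's x, y, z in rad, a list of three; "fingers": the closure, from 0 (fully open) to 1 (shut). In form: [{"dp": [dx, dy, dz], "dr": [ax, ay, az], "fingers": fingers}, ...]. A call has exactly 5 rows; each row shifts and turns the commanded pose from where the row before left it, along the tool's axes as they then stand; what a row does not reach is not made up. A row lasts 1/8 s, in which the tool goes at most 62.5 mm and 10.7 degrees, less where a joint would pass 70% of its speed; a pose out of reach is approached as far as the arm can. A call with a gripper value outside its range is refused whole. The fingers move at their own pace and stop on an object; "squeeze" is the grip in N (left out, the last holds). Time passes only in rows, so rows that do not move let the fingers close, or fill a call up. It gives the time, the measured TCP pose, the force, the opening and the grip force at its end, in the units of the state.
- env.get_obs(): the state, without advancing time (a new reading comes with each control period).
- env.read_camera(name): name is "side" or "top"; returns the picture (420x560x3 uint8, red, green, blue); there is no depth.
- env.camera_model(name): a dict with "fx", "fy", "cx", "cy" (pixels), "R" (3x3) and "t" (3): a world point X has camera coordinates R X + t. Camera axes: x right, y down, z forward; pixel columns grow to the right and rows downward; lengths in m; the calibration is good to about 2 mm. A picture is of the moment at which its call begins. camera_model takes no time and is no camera call.
- env.sign_off(): hands the job in; it is judged then, once.
The state is a dict: "time_s": time; "qpos": joint angles; "joint_velocities": joint speeds; "effort": joint torques, N m; "tool_pos": TCP position; "tool_rot": TCP orientation; "force": force on the tool from outside, world axes, zero at the start; "wrist_torque": the same for the moment, N m; "grip_width": finger opening in m; "grasp_force": force on a finger pad.
Only numpy, scipy, OpenCV 4.12 (cv2) and the standard library are available. Lean on these libraries where they do the work, as an engineer would, in place of code of your own. Each camera call takes 0.05 s, during which the arm holds its last target. There are 200 camera calls.

## Working session

There is one attempt and no reset: what is moved stays moved. The work goes in short steps, Python scripts to look and compute and a tool call to move; the robot and the scene stay as the last step left them, time stands still between calls to the robot, and variables do not carry over. Pictures are saved under pics/ and viewed, at most 10 in all, crops included, and the job is handed in when it is done.

Besides the shell and the picture viewer there is one more tool, called as name([rows], argument=value, ...), one row to a line, values as JSON. step_arm: Moves the arm, as the interface text tells. Its arguments: {"type":"object","properties":{"moves":{"type":"array","items":{"type":"object","properties":{"dp":{"type":"array","items":{"type":"number"}},"dr":{"type":"array","items":{"type":"number"}},"fingers":{"type":"number"}}}},"squeeze":{"type":"number"}},"required":["moves"]}

```bash
ls; mkdir -p pics; python3 - <<'E'
from cell import env
import cv2,json
for n in("top","side"):
    im=env.read_camera(n); cv2.imwrite(f"pics/{n}0.png",im[:,:,::-1])
    m=env.camera_model(n); print(n,m)
o=env.get_obs();print(o)
E
```

```text
pics
top {'fx': 539.7025276415143, 'fy': 539.7025276415143, 'cx': 277.5481567862656, 'cy': 213.68133464504487, 'R': array([[ 0.02705334, -0.9996262 , -0.00394722],
       [-0.99584959, -0.02660744, -0.08703818],
       [ 0.08690062,  0.00628551, -0.99619716]]), 't': array([0.04865243, 0.56043643, 1.00634886])}
side {'fx': 437.10642114144116, 'fy': 437.10642114144116, 'cx': 278.61728283462435, 'cy': 209.52612408026994, 'R': array([[ 0.99984391, -0.0152647 , -0.0088963 ],
       [-0.01572667, -0.53946514, -0.84186105],
       [ 0.00805152,  0.84186956, -0.539621  ]]), 't': array([-0.56151155,  0.08330917,  0.80529112])}
{'time_s': 0.1, 'qpos': array([65.95359011, 18.43508741, -4.0142822 , 83.16743717,  1.29527449,
       78.53961265, -3.26093776]), 'joint_velocities': array([-0.03950664, -0.09206495,  0.05032336, -0.22632641, -0.05677846,
        0.04569396, -0.09833314]), 'effort': array([ 3.32671407e-04, -4.92571163e+01, -4.05580765e-01, -3.13402712e+01,
       -6.42590923e-02,  3.94133676e-02,  1.12486600e-04]), 'tool_pos': array([ 0.2729138 , -0.58933465,  0.18757179]), 'tool_rot': array([-1.79903102e+02,  6.02709602e-03,  2.48539305e+01]), 'force': array([-0.26476855,  0.70073566,  0.49593306]), 'wrist_torque': array([-0.01085835, -0.04856846,  0.04387097]), 'grasp_force': 0.0, 'grip_width': 0.0869249059524248}
```

View pics/top0.png

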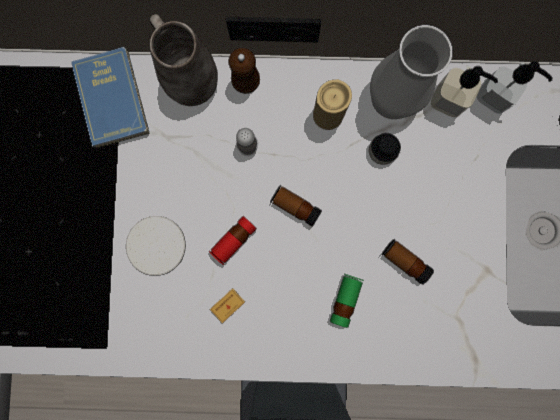

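View pics/side0.png

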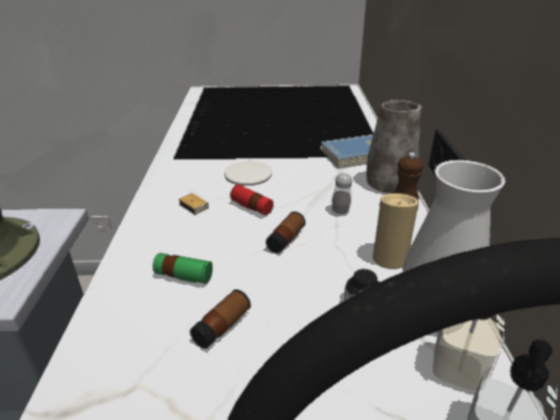

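The top view shows two amber jars at (296,206) and (408,261), each with its black cap to the lower right. The red (233,240) and green (346,301) ones are look-alikes. The trivet is at (156,246), the matchbox at (228,306), the shaker at (246,141) and the timer at (385,149). I'll take the two amber jars as jar_1 and jar_2 because of their colour and cap direction, and confirm that in an enlarged crop while measuring.

```bash
cat > h.py <<'E'
import cv2,numpy as np
from cell import env
def ray(n,u,v,z):
    m=env.camera_model(n);R,t=np.array(m["R"]),np.array(m["t"])
    c=-R.T@t; d=R.T@np.array([(u-m["cx"])/m["fx"],(v-m["cy"])/m["fy"],1])
    return c+d*(z-c[2])/d[2]
def proj(n,X):
    m=env.camera_model(n);p=np.array(m["R"])@X+m["t"]
    return np.array([m["fx"]*p[0]/p[2]+m["cx"],m["fy"]*p[1]/p[2]+m["cy"]])
def jar(im,box,n="top",z=.02):
    x0,y0,x1,y1=box
    hsv=cv2.cvtColor(im,cv2.COLOR_RGB2HSV)
    m=((hsv[...,2]<60)|((hsv[...,1]>110)&(hsv[...,2]<150))).astype(np.uint8)
    k=np.zeros_like(m);k[y0:y1,x0:x1]=m[y0:y1,x0:x1]
    k=cv2.morphologyEx(k,cv2.MORPH_OPEN,np.ones((3,3)))
    c=max(cv2.findContours(k,0,2)[0],key=cv2.contourArea)
    return c,k
E
python3 - <<'E'
from h import *
im=cv2.imread("pics/top0.png")[:,:,::-1].copy()
vis=im.copy()
for b in((255,170,335,240),(370,225,445,295)):
    c,k=jar(im,b); r=cv2.minAreaRect(c); P=cv2.boxPoints(r)
    W=np.array([ray("top",u,v,.02)[:2] for u,v in P])
    e=[W[1]-W[0],W[2]-W[1]]; L=[np.linalg.norm(a) for a in e]; a=e[int(np.argmax(L))]
    if a[0]>0:a=-a
    ctr=ray("top",*r[0],.02)
    print("center",ctr.round(4),"dims",np.round(L,4),"axis deg(foot->cap)",np.degrees(np.arctan2(a[1],a[0])))
    cv2.drawContours(vis,[c],-1,(0,255,255),1)
hsv=cv2.cvtColor(im,cv2.COLOR_RGB2HSV)
k=cv2.Canny(im,40,120)
g=im[200:290,115:200].astype(int);
m=np.zeros(im.shape[:2],np.uint8);m[205:290,115:200]=((g[5:,:,0]-g[5:,:,2])>6)*255
m=cv2.morphologyEx(m,cv2.MORPH_OPEN,np.ones((3,3)))
c=max(cv2.findContours(m,0,2)[0],key=cv2.contourArea);(u,v),rad=cv2.minEnclosingCircle(c)
print("trivet",u,v,rad,ray("top",u,v,.011),np.linalg.norm(ray("top",u+rad,v,.011)-ray("top",u,v,.011)))
for nm,u,v,z in(("shaker",246,141,.05),("timer",385,149,.059),("match",228,306,.017),("red",233,240,.02),("green",346,301,.02)):print(nm,ray("top",u,v,z).round(3))
cv2.drawContours(vis,[c],-1,(255,0,255),1)
cv2.imwrite("pics/crop0.png",cv2.resize(vis[120:340,110:450],None,fx=2.3,fy=2.3)[:,:,::-1])
E
```

```text
center [0.5753 0.0297 0.02  ] dims [0.0365 0.0937] axis deg(foot->cap) -119.65470322025983
center [ 0.4735 -0.1859  0.02  ] dims [0.0369 0.0991] axis deg(foot->cap) -126.27365949516852
trivet 148.0 246.0 28.160354614257812 [0.49094604 0.31164804 0.011     ] 0.05430596749996258
shaker [0.693 0.127 0.05 ]
timer [ 0.682 -0.133  0.059]
match [0.381 0.153 0.017]
red [0.507 0.147 0.02 ]
green [ 0.397 -0.07   0.02 ]
```

View pics/crop0.png

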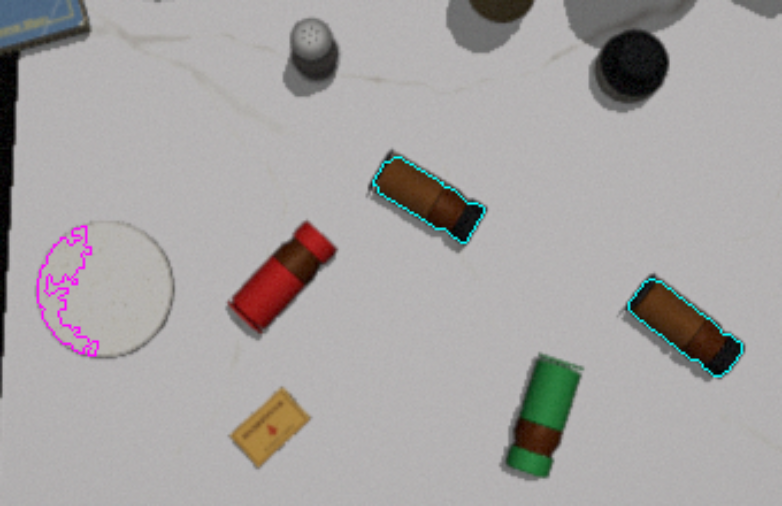

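The crop confirms it: the outlined jars A (296,206) and B (408,261) are amber with a black cap, and the red and green ones are left alone. The trivet circle centre is at about pixel (156,246). I'll move towards jar B.

step_arm([
  {"dp":[43,-35,0],"dr":[0,0,0],"fingers":0},
  {"dp":[43,-35,0],"dr":[0,0,0],"fingers":0},
  {"dp":[43,-35,0],"dr":[0,0,0],"fingers":0},
  {"dp":[43,-35,0],"dr":[0,0,0],"fingers":0},
  {"dp":[43,-35,0],"dr":[0,0,0],"fingers":0},
])

```text
time_s: 0.72
tool_pos: [0.3951, -0.3387, 0.1882]
tool_rot: [-180.0, 0.0, 24.9]
force: [1.4, -0.8, 0.0]
grip_width: 0.0868
grasp_force: 0.0
```

```bash
cat > log.py <<'E'
from cell import env
import json
o=env.get_obs()
open("log.txt","a").write(json.dumps([list(map(float,o[k])) for k in("qpos","tool_pos","tool_rot")])+"\n")
print({k:(v.round(3).tolist() if hasattr(v,"round") and hasattr(v,"tolist") else v) for k,v in o.items() if k in("time_s","qpos","tool_pos","tool_rot","force","grip_width","grasp_force")})
E
python3 log.py
```

```text
{'time_s': 0.725, 'qpos': [51.43, 3.283, -14.254, 100.973, 0.842, 75.866, -28.152], 'tool_pos': [0.395, -0.339, 0.188], 'tool_rot': [-179.988, 0.016, 24.855], 'force': [1.404, -0.817, 0.01], 'grasp_force': 0.0, 'grip_width': 0.08680724744868652}
```

step_arm([
  {"dp":[30,-25,-10],"dr":[0,0.1,-0.1],"fingers":0},
  {"dp":[30,-25,-10],"dr":[0,0.1,-0.1],"fingers":0},
  {"dp":[30,-25,0],"dr":[0,0.1,-0.1],"fingers":0},
  {"dp":[0,0,0],"dr":[0,0.1,-0.1],"fingers":0},
  {"dp":[0,0,0],"dr":[0,0.1,-0.1],"fingers":0},
])

```text
time_s: 1.35
tool_pos: [0.4323, -0.2309, 0.2172]
tool_rot: [172.0, -27.4, 56.3]
force: [-1.0, -0.7, -1.0]
grip_width: 0.0872
grasp_force: 0.0
```

```bash
python3 log.py
```

```text
{'time_s': 1.35, 'qpos': [55.184, -4.69, -6.963, 111.022, -30.219, 74.64, 21.062], 'tool_pos': [0.432, -0.231, 0.217], 'tool_rot': [172.029, -27.444, 56.331], 'force': [-0.959, -0.697, -1.002], 'grasp_force': 0.0, 'grip_width': 0.08724149942015925}
```

```bash
cat > kin.py <<'E'
import numpy as np,json,itertools
from scipy.optimize import least_squares
from scipy.spatial.transform import Rotation as Ro
def fk(q,s,p):
    # p: o1,o7, then link offsets (x,z) after joints 2(base z),4,6,tool
    ax="zyzyzyz"; R=Ro.identity(); P=np.array([0,0,p[2]]); E=np.eye(3)
    links={1:None}
    L={2:(p[3],p[4]),4:(p[5],p[6]),6:(p[7],p[8])}  # after joint index i (0-based) z joints
    off=[p[0],0,0,0,0,0,p[1]]
    pts=[P.copy()]
    for i in range(7):
        R=R*Ro.from_euler(ax[i],s[i]*q[i]+off[i],degrees=True)
        if i==0: P=P+R.apply([p[9],0,0])
        if i in(2,4,6):
            x,z=L[i]
            Rr=R
            if i==6: Rr=R*Ro.from_euler('z',-(s[6]*q[6]+off[6]),degrees=True)
            P=P+Rr.apply([x,0,z]); pts.append(P.copy())
    return P,R,pts
def load():
    d=[json.loads(l) for l in open("log.txt")]
    d.append([[65.95359,18.43508,-4.01428,83.16744,1.29527,78.5396,-3.26094],[.2729138,-.58933465,.18757],[-179.903,.006,24.854]])
    return d
E
cat > fit.py <<'E'
from kin import *
d=load();best=[]
for s in itertools.product([1,-1],repeat=4):
    sg=[s[0],1,s[1],1,s[2],1,s[3]]
    for o1 in(0,90,180,270):
      for o7 in(0,90,180,270):
        e=0
        for q,p,r in d:
            R=fk(q,sg,[o1,o7]+[0]*8)[1]; e+=(R.inv()*Ro.from_euler('xyz',r,degrees=True)).magnitude()
        best.append((np.degrees(e)/len(d),sg,o1,o7))
best.sort(key=lambda b:b[0])
for b in best[:4]:print(b)
_,sg,o1,o7=best[0]
f=lambda v:np.concatenate([fk(q,sg,[o1,o7]+list(v))[0]-p for q,p,r in d]+[1e-3*(v-np.array([.3,0,.35,0,.35,0,.25,0]))])
v=least_squares(f,[.3,0,.35,0,.35,0,.25,0]).x
print(v.round(4),f(v)[:3*len(d)].round(4))
json.dump([sg,[o1,o7]+list(v)],open("model.json","w"))
E
python3 fit.py
```

```text
(np.float64(4.734879936749088e-05), [-1, 1, -1, 1, -1, 1, -1], 0, 90)
(np.float64(6.920639565007743), [-1, 1, -1, 1, 1, 1, -1], 180, 270)
(np.float64(13.416556548555606), [-1, 1, -1, 1, -1, 1, -1], 270, 0)
(np.float64(13.41657077577517), [-1, 1, -1, 1, -1, 1, -1], 90, 180)
[-0.2337  0.0974  0.8589 -2.317   0.8174  1.0749  2.4725  0.0982] [ 0.0006 -0.0058  0.0048 -0.0012  0.0028 -0.0032  0.0092  0.0062 -0.0016]
```

```bash
cat > plan.py <<'E'
from kin import *
import sys
try:
    from cell import env
except Exception: env=None
def lying(cdeg,tau):
    a=np.radians(cdeg);t=np.radians(tau);c=np.array([np.cos(a),np.sin(a),0]);Z=np.array([0,0,1.])
    z=-Z*np.cos(t)-c*np.sin(t); x=-c*np.cos(t)+Z*np.sin(t); return Ro.from_matrix(np.stack([x,np.cross(z,x),z],1))
def upright(hdeg,tau):
    a=np.radians(hdeg);t=np.radians(tau);h=np.array([np.cos(a),np.sin(a),0]);Z=np.array([0,0,1.])
    z=h*np.cos(t)-Z*np.sin(t); x=-Z*np.cos(t)-h*np.sin(t); return Ro.from_matrix(np.stack([x,np.cross(z,x),z],1))
def rows(P1,R1,n,P0=None,R0=None):
    if P0 is None:
        o=env.get_obs();P0=o["tool_pos"];R0=Ro.from_euler('xyz',o["tool_rot"],degrees=True)
    P,R=np.array(P0),R0;out=[]
    for i in range(n):
        rv=(R.inv()*R1).as_rotvec()/(n-i); dp=R.inv().apply((P1-P)/(n-i))*1000
        rv=rv.round(3);dp=dp.round(0)+0
        out.append({"dp":dp.tolist(),"dr":(rv+0).tolist()})
        P=P+R.apply(dp/1000);R=R*Ro.from_rotvec(rv)
    for r in out:print(json.dumps(r), "%.0fmm %.1fdeg"%(np.linalg.norm(r["dp"]),np.degrees(np.linalg.norm(r["dr"]))))
    print("end",P.round(4),R.as_euler('xyz',degrees=True).round(1))
    return P,R
E
python3 - <<'E'
from plan import *
from h import ray
print("trivet",ray("top",155.9,245.9,.011))
cB=-126.; c=np.array([np.cos(np.radians(cB)),np.sin(np.radians(cB)),0])
C=np.array([.4735,-.186,.02])+.0025*c
R1=lying(cB,35); d=R1.apply([0,0,1]); T=C+.013*d
print(T,R1.as_euler('xyz',degrees=True))
P,R=rows(T-.07*d,R1,5)
rows(T,R1,5,P,R)
E
```

```text
trivet [0.49154886 0.29642551 0.011     ]
[ 0.47641335 -0.18199011  0.00935102] [180. -35.  54.]
{"dp": [-9.0, -2.0, 29.0], "dr": [0.024, 0.026, 0.009]} 30mm 2.1deg
{"dp": [-10.0, -2.0, 29.0], "dr": [0.023, 0.026, 0.009]} 31mm 2.1deg
{"dp": [-11.0, -1.0, 28.0], "dr": [0.024, 0.026, 0.009]} 30mm 2.1deg
{"dp": [-12.0, 0.0, 28.0], "dr": [0.023, 0.026, 0.008]} 30mm 2.0deg
{"dp": [-13.0, 0.0, 28.0], "dr": [0.024, 0.025, 0.009]} 31mm 2.1deg
end [ 0.4522 -0.2146  0.0668] [-180.  -35.   54.]
{"dp": [0.0, 0.0, 14.0], "dr": [0.0, 0.0, 0.0]} 14mm 0.0deg
{"dp": [0.0, 0.0, 14.0], "dr": [0.0, 0.0, 0.0]} 14mm 0.0deg
{"dp": [0.0, 0.0, 14.0], "dr": [0.0, 0.0, 0.0]} 14mm 0.0deg
{"dp": [0.0, 0.0, 14.0], "dr": [0.0, 0.0, 0.0]} 14mm 0.0deg
{"dp": [0.0, 0.0, 14.0], "dr": [0.0, 0.0, 0.0]} 14mm 0.0deg
end [ 0.4758 -0.1821  0.0094] [-180.  -35.   54.]
```

step_arm([
  {"dp":[-9,-2,29],"dr":[0.024,0.026,0.009],"fingers":0},
  {"dp":[-10,-2,29],"dr":[0.024,0.026,0.009],"fingers":0},
  {"dp":[-11,-1,28],"dr":[0.024,0.026,0.009],"fingers":0},
  {"dp":[-12,0,28],"dr":[0.024,0.026,0.009],"fingers":0},
  {"dp":[-13,0,28],"dr":[0.024,0.025,0.009],"fingers":0},
])

```text
time_s: 1.98
tool_pos: [0.4516, -0.2149, 0.0651]
tool_rot: [-179.5, -34.9, 53.5]
force: [-0.6, -0.7, 0.1]
grip_width: 0.0869
grasp_force: 0.0
```

```bash
python3 log.py; cat > fit.py <<'E'
from kin import *
sg=[-1,1,-1,1,-1,1,-1]
def Rs(q):
    R=Ro.identity();o=[]
    for i in range(7):
        R=R*Ro.from_euler("zyzyzyz"[i],sg[i]*q[i]+(90 if i==6 else 0),degrees=True);o.append(R.as_matrix())
    return o
# link vectors: base z; after q1: x,y; after q2: none(y absorbed,z3); after q3: x,y,z; after q4: x,y ; after q5: x,y,z; after q6: x,y,z
cols=[(0,0),(0,1),(2,0),(2,1),(2,2),(3,0),(4,0),(4,1),(4,2),(5,0),(5,2)]
prior=np.array([.3,0,0,0,0,.35,0,0,0,.35,0,.25])
def A(q):
    M=Rs(q);return np.stack([np.array([0,0,1.])]+[M[i][:,k] for i,k in cols],1)
def solve(lam=2e-3,free=None):
    d=load();X=np.concatenate([A(q) for q,p,r in d]);Y=np.concatenate([p for q,p,r in d])
    w=np.array([1,.2,.2,.2,.2,1,.3,.2,.2,1,.3,1])  # prior spread
    S=np.diag(w); v=prior+S@np.linalg.solve(S@X.T@X@S+lam**2*np.eye(12),S@X.T@(Y-X@prior))
    return v,(X@v-Y)
if __name__=="__main__":
    for l in(1e-4,1e-3,5e-3):
        v,r=solve(l);print(v.round(4),np.abs(r).max().round(5))
E
python3 fit.py
python3 - <<'E'
import sys;sys.path.insert(0,".")
from plan import *
R1=lying(-126,35);d=R1.apply([0,0,1]);c=np.array([np.cos(np.radians(-126)),np.sin(np.radians(-126)),0])
rows(np.array([.4735,-.186,.02])+.0025*c+.013*d,R1,4)
E
```

```text
{'time_s': 1.975, 'qpos': [55.12, 12.958, -6.955, 114.266, -35.864, 66.174, 30.66], 'tool_pos': [0.452, -0.215, 0.065], 'tool_rot': [-179.538, -34.909, 53.514], 'force': [-0.569, -0.681, 0.145], 'grasp_force': 0.0, 'grip_width': 0.08686129100679243}
[ 2.495e-01 -0.000e+00 -1.560e-02  0.000e+00 -1.060e-02  4.678e-01
  0.000e+00  0.000e+00 -4.000e-04  5.131e-01 -0.000e+00  4.027e-01] 0.0
[ 2.492e-01 -0.000e+00 -1.560e-02  0.000e+00 -1.060e-02  4.677e-01
 -3.000e-04  6.000e-04 -4.000e-04  5.132e-01 -0.000e+00  4.020e-01] 0.0
[ 2.480e-01 -2.000e-04 -1.540e-02  2.000e-04 -1.060e-02  4.674e-01
 -1.600e-03  3.600e-03 -5.000e-04  5.132e-01 -5.000e-04  3.989e-01] 4e-05
{"dp": [0.0, 0.0, 17.0], "dr": [-0.001, 0.0, -0.002]} 17mm 0.1deg
{"dp": [1.0, 0.0, 17.0], "dr": [-0.001, 0.001, -0.002]} 17mm 0.1deg
{"dp": [0.0, 0.0, 18.0], "dr": [-0.001, 0.0, -0.001]} 18mm 0.1deg
{"dp": [1.0, 1.0, 17.0], "dr": [0.0, 0.001, -0.002]} 17mm 0.1deg
end [ 0.4765 -0.1822  0.0097] [-180.  -35.   54.]
```

```bash
cat > ik.py <<'E'
from plan import *
from fit import A,Rs
V=np.array([.2495,0,-.0156,0,-.0106,.4678,0,0,0,.5131,0,.4027])
lo=np.array([-163.93,-17.29,-79.2,3.27,-89.18,5.43,-154.24]);hi=np.array([163.93,119.83,71.16,140.29,269.18,117.66,154.24])
def fkp(q): return A(q)@V, Ro.from_matrix(Rs(q)[6])
def ik(P,R,q0):
    def f(q):
        p,r=fkp(q);return np.concatenate([(p-P)*10,(r.inv()*R).as_rotvec()*3,(q-q0)*1e-6])
    s=least_squares(f,np.clip(q0,lo+1,hi-1),bounds=(lo+.5,hi-.5),max_nfev=200);p,r=fkp(s.x)
    return s.x,np.linalg.norm(p-P),np.degrees((r.inv()*R).magnitude())
E
python3 - <<'E'
from ik import *
q0=np.array([55.,13,-7,114,-36,66,31])
rng=np.random.default_rng(0)
for tau in(20,35,45):
  for h in range(-180,180,30):
    R=upright(h,tau);P=np.array([.4915,.2964,.0585])+.013*R.apply([0,0,1]);best=None
    for k in range(8):
        g=q0 if k==0 else rng.uniform(lo,hi)
        if k%2: g=np.array([-30,40,0,90,60,70,0])+rng.normal(0,30,7)
        q,e,a=ik(P,R,g)
        m=np.min(np.minimum(q-lo,hi-q)[[1,2,3,4,5,6]])
        if e<.002 and a<.5 and (best is None or m>best[0]): best=(m,q.round(0).tolist())
    print(tau,h,best)
E
```

```text
20 -180 None
20 -150 None
20 -120 None
20 -90 (np.float64(10.559603063578137), [-77.0, 67.0, 41.0, 66.0, 11.0, 107.0, -40.0])
20 -60 (np.float64(30.8478044817802), [-85.0, 50.0, 26.0, 92.0, 36.0, 87.0, -47.0])
20 -30 (np.float64(23.94157211121187), [-51.0, 37.0, -25.0, 116.0, 78.0, 90.0, -64.0])
20 0 (np.float64(0.5695769905421173), [-5.0, 49.0, -66.0, 140.0, 122.0, 101.0, -56.0])
20 30 None
20 60 None
20 90 (np.float64(21.289892893548455), [24.0, 35.0, -21.0, 118.0, -68.0, 66.0, -123.0])
20 120 (np.float64(26.91936975183887), [5.0, 46.0, -7.0, 93.0, -52.0, 90.0, -127.0])
20 150 (np.float64(12.042765631717984), [9.0, 64.0, -34.0, 66.0, -20.0, 106.0, -139.0])
35 -180 (np.float64(1.9695300488165373), [-16.0, 59.0, -13.0, 56.0, -13.0, 116.0, -118.0])
35 -150 None
35 -120 (np.float64(1.297446339591815), [-60.0, 63.0, 36.0, 57.0, -5.0, 116.0, -57.0])
35 -90 (np.float64(17.924423238963215), [-68.0, 51.0, 23.0, 74.0, 18.0, 100.0, -49.0])
35 -60 (np.float64(32.95502528362425), [-67.0, 37.0, 6.0, 95.0, 41.0, 85.0, -49.0])
35 -30 (np.float64(23.477866506010997), [-24.0, 33.0, -50.0, 117.0, 77.
[... 724 characters left out ...]
5 -90 (np.float64(25.14864488899191), [-67.0, 44.0, 23.0, 80.0, 14.0, 93.0, -48.0])
45 -60 (np.float64(39.08642498204097), [-64.0, 31.0, 7.0, 98.0, 36.0, 79.0, -44.0])
45 -30 (np.float64(23.853778001007385), [-14.0, 28.0, -55.0, 116.0, 70.0, 78.0, -45.0])
45 0 (np.float64(6.7951092775057305), [6.0, 10.0, -65.0, 133.0, 79.0, 46.0, -28.0])
45 30 None
45 60 (np.float64(0.5000000000000284), [-82.0, 2.0, 71.0, 138.0, -81.0, 35.0, -154.0])
45 90 (np.float64(9.568297072776431), [-19.0, 16.0, 15.0, 120.0, -61.0, 59.0, -145.0])
45 120 (np.float64(22.174860981086454), [-24.0, 31.0, 21.0, 100.0, -51.0, 82.0, -132.0])
45 150 (np.float64(23.708059047569947), [-15.0, 41.0, 1.0, 80.0, -30.0, 94.0, -126.0])
```

step_arm([
  {"dp":[0,0,17],"dr":[-0.001,0,-0.002],"fingers":0},
  {"dp":[1,0,17],"dr":[-0.001,0.001,-0.002],"fingers":0},
  {"dp":[0,0,18],"dr":[-0.001,0,-0.002],"fingers":0},
  {"dp":[1,1,17],"dr":[0,0.001,-0.002],"fingers":0},
  {"dp":[0,0,0],"dr":[0,0,0],"fingers":0},
])

```text
time_s: 2.6
tool_pos: [0.4767, -0.1805, 0.0106]
tool_rot: [180.0, -35.0, 54.2]
force: [-0.4, 0.2, 0.5]
grip_width: 0.0869
grasp_force: 0.0
```

```bash
python3 log.py; python3 - <<'E'
from h import *
for n in("top","side"):
    im=env.read_camera(n);cv2.imwrite(f"pics/{n}1.png",im[:,:,::-1])
a=cv2.imread("pics/top1.png")[170:320,330:480];b=cv2.imread("pics/side1.png")[240:390,130:320]
cv2.imwrite("pics/g1.png",np.hstack([cv2.resize(a,(400,400)),cv2.resize(b,(400,400))]))
E
```

```text
{'time_s': 2.6, 'qpos': [52.542, 16.917, -9.289, 117.3, -38.677, 57.946, 32.262], 'tool_pos': [0.477, -0.181, 0.011], 'tool_rot': [179.972, -35.034, 54.205], 'force': [-0.407, 0.167, 0.466], 'grasp_force': 0.0, 'grip_width': 0.08689773219248678}
```

View pics/g1.png

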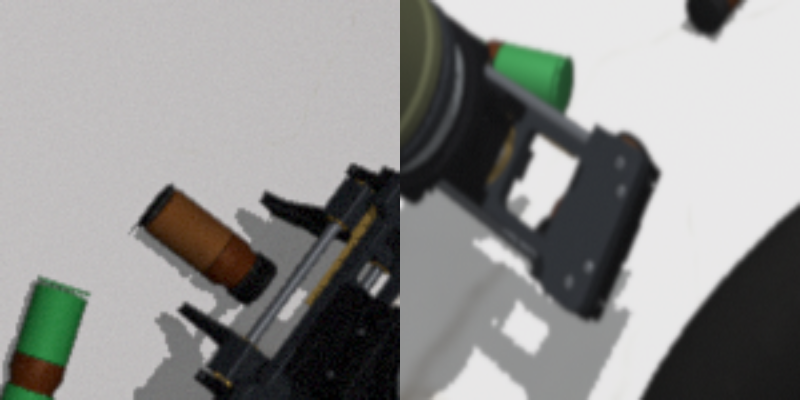

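```bash
python3 - <<'E'
from h import *
from scipy.spatial.transform import Rotation as Ro
o=env.get_obs();P=o["tool_pos"];R=Ro.from_euler('xyz',o["tool_rot"],degrees=True)
for y in(-.0435,0,.0435):
    for n,org,sc in(("top",(330,170),400/150),):
        p=proj(n,P+R.apply([0,y,0]));print(n,y,p,(p-org)*sc)
c=np.array([np.cos(np.radians(-126)),np.sin(np.radians(-126)),0])
for s in(-.0475,0,.0475):
    p=proj("top",np.array([.4735,-.186,.02])+.0025*c+s*c);print("jar",s,(p-(330,170))*400/150)
im=cv2.imread("pics/top1.png")[:,:,::-1].copy()
E
```

```text
top -0.0435 [391.22380684 278.38228695] [163.26348492 289.01943187]
top 0 [404.71332784 260.2720092 ] [199.23554091 240.72535787]
top 0.0435 [418.13003977 242.25948084] [235.0134394 192.6919489]
jar -0.0475 [156.15379465 207.12284216]
jar 0 [209.73487444 247.78392164]
jar 0.0475 [263.59525027 288.65695055]
```

The picture shows the fingers straddling jar B. The open tips are about 15 mm back and will swing forward as they close. I'll go slightly deeper, grip, and then lift.

step_arm([
  {"dp":[0,0,4],"dr":[0,0,0],"fingers":0},
  {"dp":[0,0,0],"dr":[0,0,0],"fingers":0.3},
  {"dp":[0,0,0],"dr":[0,0,0],"fingers":1},
  {"dp":[0,0,0],"dr":[0,0,0],"fingers":1},
  {"dp":[0,0,0],"dr":[0,0,0],"fingers":1},
], squeeze=30)

```text
time_s: 3.32
tool_pos: [0.478, -0.1806, 0.0076]
tool_rot: [179.9, -35.0, 54.1]
force: [-0.1, -0.5, 0.2]
grip_width: 0.0549
grasp_force: 0.0
```

```bash
python3 log.py
```

```text
{'time_s': 3.325, 'qpos': [52.471, 17.181, -9.332, 117.376, -38.831, 57.482, 32.356], 'tool_pos': [0.478, -0.181, 0.008], 'tool_rot': [179.898, -34.994, 54.109], 'force': [-0.098, -0.506, 0.162], 'grasp_force': 0.0, 'grip_width': 0.05487179901655638}
```

step_arm([
  {"dp":[0,0,0],"dr":[0,0,0],"fingers":1},
  {"dp":[0,0,0],"dr":[0,0,0],"fingers":1},
  {"dp":[0,0,0],"dr":[0,0,0],"fingers":1},
  {"dp":[0,0,0],"dr":[0,0,0],"fingers":1},
  {"dp":[0,0,0],"dr":[0,0,0],"fingers":1},
])

```text
time_s: 3.95
tool_pos: [0.4777, -0.1804, 0.0073]
tool_rot: [179.9, -35.0, 54.1]
force: [0.8, 0.7, -2.4]
grip_width: 0.0305
grasp_force: 25.4
```

```bash
python3 log.py; for i in 1 2 3 4;do python3 -c "
from cell import env
env.read_camera('top');print(env.get_obs()['force'].round(2))";done
```

```text
{'time_s': 3.95, 'qpos': [52.466, 17.195, -9.331, 117.395, -38.813, 57.468, 32.356], 'tool_pos': [0.478, -0.18, 0.007], 'tool_rot': [179.927, -34.981, 54.104], 'force': [0.796, 0.746, -2.376], 'grasp_force': 25.438287556171417, 'grip_width': 0.030533484340971306}
[ 0.45  0.49 -2.29]
[ 0.62  0.99 -3.11]
[-0.46  0.27 -1.99]
[-0.4  -0.43 -3.21]
```

```bash
python3 - <<'E'
from h import *
o=env.get_obs();print(o["grip_width"],o["grasp_force"],o["force"])
for n in("top","side"):
    im=env.read_camera(n);cv2.imwrite(f"pics/{n}2.png",im[:,:,::-1])
a=cv2.imread("pics/top2.png")[190:310,360:480];b=cv2.imread("pics/side2.png")[250:370,160:280]
cv2.imwrite("pics/g2.png",np.hstack([cv2.resize(a,(400,400)),cv2.resize(b,(400,400))]))
E
```

```text
0.030497515281533664 25.41877180337906 [-0.39610129 -0.43084051 -3.20564612]
```

View pics/g2.png

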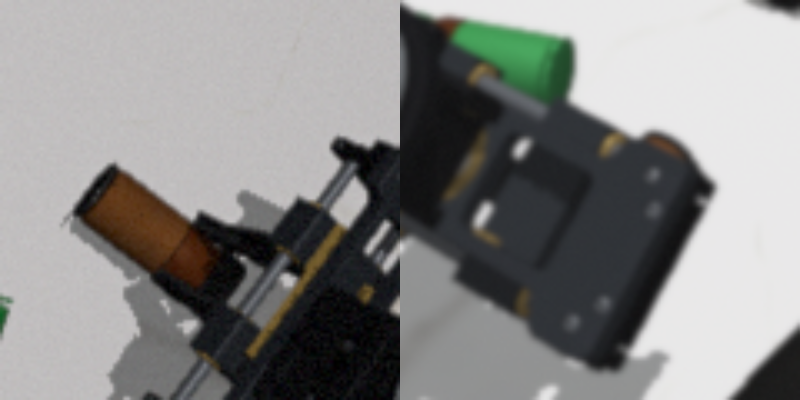

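The grip width is 30.5 mm rather than 41 mm, and the visible tips sit nearer the neck than planned, so the grip is off. I'll open, back off along the tool, bring the tool vertical and measure where the tips really are.

step_arm([
  {"dp":[0,0,0],"dr":[0,0,0],"fingers":0.6},
  {"dp":[0,0,0],"dr":[0,0,0],"fingers":0},
  {"dp":[0,0,0],"dr":[0,0,0],"fingers":0},
  {"dp":[0,0,0],"dr":[0,0,0],"fingers":0},
  {"dp":[0,0,-3],"dr":[0,0,0],"fingers":0},
])

```text
time_s: 4.88
tool_pos: [0.4768, -0.1817, 0.01]
tool_rot: [179.9, -35.0, 54.1]
force: [-0.3, -0.3, -0.6]
grip_width: 0.0669
grasp_force: 0.0
```

```bash
python3 log.py; for i in 1 2 3;do python3 -c "
from cell import env
env.read_camera('top');print(env.get_obs()['force'].round(2))";done
```

```text
{'time_s': 4.875, 'qpos': [52.578, 16.977, -9.241, 117.283, -38.697, 57.853, 32.286], 'tool_pos': [0.477, -0.182, 0.01], 'tool_rot': [179.931, -35.0, 54.109], 'force': [-0.347, -0.319, -0.556], 'grasp_force': 0.0, 'grip_width': 0.06691102117027908}
[ 1.14 -1.    0.  ]
[-0.32 -0.22  0.42]
[-0.64  0.45  0.33]
```

step_arm([
  {"dp":[0,0,-30],"dr":[0,0,0],"fingers":0},
  {"dp":[0,0,-30],"dr":[0,-0.12,0],"fingers":0},
  {"dp":[0,0,-30],"dr":[0,-0.17,0],"fingers":0},
  {"dp":[0,0,0],"dr":[0,-0.17,0],"fingers":0},
  {"dp":[0,0,0],"dr":[0,-0.15,0],"fingers":0},
])

```text
time_s: 5.65
tool_pos: [0.4494, -0.2216, 0.0876]
tool_rot: [179.7, 0.2, 54.0]
force: [-0.2, -0.6, -0.1]
grip_width: 0.0871
grasp_force: 0.0
```

```bash
python3 log.py; python3 - <<'E'
from h import *
from scipy.spatial.transform import Rotation as Ro
o=env.get_obs();P=o["tool_pos"];R=Ro.from_euler('xyz',o["tool_rot"],degrees=True)
out=[]
for n in("top","side"):
    im=env.read_camera(n)[:,:,::-1].copy();cv2.imwrite(f"pics/{n}3.png",im)
    p=proj(n,P);print(n,p)
    for y in(-.0435,0,.0435):
        a=proj(n,P+R.apply([0,y,0]));cv2.circle(im,tuple(int(v) for v in a.round()),1,(255,0,255),-1)
    x,y=max(0,int(p[0])-70),int(p[1])-70;print("origin",x,y)
    out.append(cv2.resize(im[y:y+140,x:x+140],(400,400)))
cv2.imwrite("pics/g3.png",np.hstack(out))
E
```

```text
{'time_s': 5.65, 'qpos': [35.932, 5.11, -13.525, 111.037, 1.644, 63.721, -14.235], 'tool_pos': [0.449, -0.222, 0.088], 'tool_rot': [179.661, 0.207, 54.027], 'force': [-0.176, -0.623, -0.142], 'grasp_force': 0.0, 'grip_width': 0.08714679982443549}
top [436.61955544 276.37164228]
origin 366 206
side [195.35889122 302.28188625]
origin 125 232
```

View pics/g3.png

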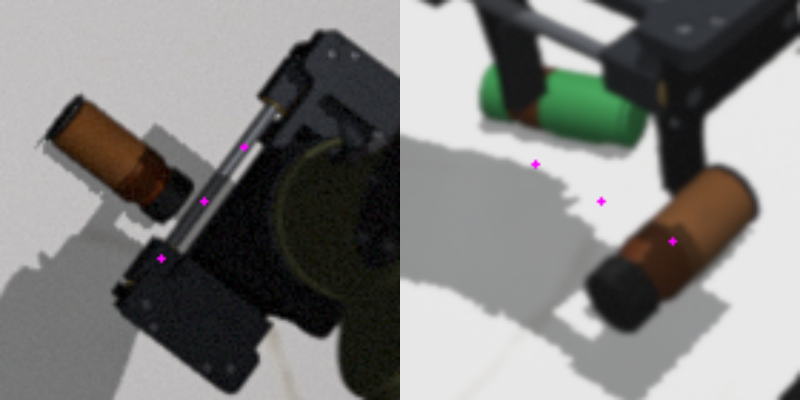

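The pictures show that the real fingertips, at (520,115) and (683,193) in the side crop, sit about 27 mm short of the reported TCP along the tool axis. Jar B is still lying in place. I'll re-measure it and go deeper by that amount.

```bash
python3 - <<'E'
from h import *
from plan import *
for f in("pics/top0.png","pics/top3.png"):
    im=cv2.imread(f);hsv=cv2.cvtColor(im,cv2.COLOR_BGR2HSV)
    m=np.zeros(im.shape[:2],np.uint8);b=((hsv[...,1]>110)&(hsv[...,2]>35)).astype(np.uint8)
    m[230:290,372:436]=b[230:290,372:436];m=cv2.morphologyEx(m,cv2.MORPH_OPEN,np.ones((3,3)))
    c=max(cv2.findContours(m,0,2)[0],key=cv2.contourArea);r=cv2.minAreaRect(c)
    W=np.array([ray("top",u,v,.02)[:2] for u,v in cv2.boxPoints(r)]);e=sorted([W[1]-W[0],W[2]-W[1]],key=np.linalg.norm);a=e[1]*(-1 if e[1][0]>0 else 1)
    print(ray("top",*r[0],.02).round(4),[np.linalg.norm(x).round(4) for x in e],np.degrees(np.arctan2(a[1],a[0])).round(1))
E
```

```text
[ 0.477  -0.1826  0.02  ] [np.float64(0.0357), np.float64(0.0753)] -125.7
[ 0.4772 -0.1825  0.02  ] [np.float64(0.036), np.float64(0.0758)] -125.2
```

```bash
python3 - <<'E'
from plan import *
R1=lying(-125.5,35);d=R1.apply([0,0,1]);C=np.array([.473,-.1872,.02])
P,R=rows(C-.036*d,R1,5)
rows(C+.036*d,R1,5,P,R)
E
```

```text
{"dp": [3.0, 0.0, 7.0], "dr": [0.001, 0.122, 0.001]} 8mm 7.0deg
{"dp": [2.0, 0.0, 8.0], "dr": [0.001, 0.122, 0.001]} 8mm 7.0deg
{"dp": [1.0, 0.0, 8.0], "dr": [0.0, 0.122, 0.0]} 8mm 7.0deg
{"dp": [0.0, 0.0, 8.0], "dr": [0.001, 0.122, 0.001]} 8mm 7.0deg
{"dp": [0.0, 0.0, 8.0], "dr": [0.0, 0.122, 0.0]} 8mm 7.0deg
end [ 0.4609 -0.2037  0.0501] [180.  -35.   54.5]
{"dp": [0.0, 0.0, 14.0], "dr": [0.0, 0.0, 0.0]} 14mm 0.0deg
{"dp": [0.0, 0.0, 15.0], "dr": [0.0, 0.0, 0.0]} 15mm 0.0deg
{"dp": [0.0, 0.0, 14.0], "dr": [0.0, 0.0, 0.0]} 14mm 0.0deg
{"dp": [0.0, 0.0, 15.0], "dr": [0.0, 0.0, 0.0]} 15mm 0.0deg
{"dp": [-1.0, 0.0, 14.0], "dr": [0.0, 0.0, 0.0]} 14mm 0.0deg
end [ 0.4844 -0.1707 -0.0095] [180.  -35.   54.5]
```

step_arm([
  {"dp":[3,0,7],"dr":[0.001,0.122,0.001],"fingers":0},
  {"dp":[2,0,8],"dr":[0.001,0.122,0.001],"fingers":0},
  {"dp":[1,0,8],"dr":[0,0.122,0],"fingers":0},
  {"dp":[0,0,8],"dr":[0.001,0.122,0.001],"fingers":0},
  {"dp":[0,0,8],"dr":[0,0.122,0],"fingers":0},
])

```text
time_s: 6.38
tool_pos: [0.4573, -0.2102, 0.0492]
tool_rot: [180.0, -35.2, 53.8]
force: [-0.8, -0.6, -0.1]
grip_width: 0.0873
grasp_force: 0.0
```

step_arm([
  {"dp":[0,0,14],"dr":[0,0,0],"fingers":0},
  {"dp":[0,0,15],"dr":[0,0,0],"fingers":0},
  {"dp":[0,0,14],"dr":[0,0,0],"fingers":0},
  {"dp":[0,0,12],"dr":[0,0,0],"fingers":0},
  {"dp":[0,0,7],"dr":[0,0,0],"fingers":0},
])

```text
time_s: 7.0
tool_pos: [0.4788, -0.1785, -0.0022]
tool_rot: [-179.8, -35.0, 53.9]
force: [-0.4, 0.4, -0.4]
grip_width: 0.0872
grasp_force: 0.0
```

step_arm([
  {"dp":[4,0,9],"dr":[0,0,0],"fingers":0},
  {"dp":[0,0,0],"dr":[0,0,0],"fingers":1},
  {"dp":[0,0,0],"dr":[0,0,0],"fingers":1},
  {"dp":[0,0,0],"dr":[0,0,0],"fingers":1},
  {"dp":[0,0,0],"dr":[0,0,0],"fingers":1},
], squeeze=30)

```text
time_s: 7.62
tool_pos: [0.4833, -0.1733, -0.0068]
tool_rot: [-179.9, -35.0, 53.8]
force: [-0.1, -1.1, 0.4]
grip_width: 0.0551
grasp_force: 0.0
```

step_arm([
  {"dp":[0,0,0],"dr":[0,0,0],"fingers":1},
  {"dp":[0,0,0],"dr":[0,0,0],"fingers":1},
  {"dp":[0,0,0],"dr":[0,0,0],"fingers":1},
  {"dp":[0,0,0],"dr":[0,0,0],"fingers":1},
  {"dp":[0,0,0],"dr":[0,0,0],"fingers":1},
])

```text
time_s: 8.25
tool_pos: [0.4832, -0.173, -0.0069]
tool_rot: [-179.9, -35.0, 53.8]
force: [-1.4, -0.7, 1.8]
grip_width: 0.04
grasp_force: 30.0
```

```bash
python3 log.py; for i in 1 2 3;do python3 -c "
from cell import env
env.read_camera('top');print(env.get_obs()['force'].round(2))";done
```

```text
{'time_s': 8.25, 'qpos': [51.224, 18.491, -9.133, 117.858, -39.734, 55.636, 32.753], 'tool_pos': [0.483, -0.173, -0.007], 'tool_rot': [-179.85, -34.993, 53.84], 'force': [-1.427, -0.716, 1.794], 'grasp_force': 29.997958744643256, 'grip_width': 0.03997817740623502}
[-1.17 -1.08  2.53]
[-1.22 -1.09  1.82]
[-0.51 -0.46  2.69]
```

step_arm([
  {"dp":[6,0,-8],"dr":[0,0,0],"fingers":1},
  {"dp":[10,0,-14],"dr":[0,0,0],"fingers":1},
  {"dp":[10,0,-14],"dr":[0,0,0],"fingers":1},
  {"dp":[9,0,-13],"dr":[0,0,0],"fingers":1},
  {"dp":[0,0,0],"dr":[0,0,0],"fingers":1},
])

```text
time_s: 9.02
tool_pos: [0.4847, -0.1735, 0.0551]
tool_rot: [179.9, -35.0, 54.0]
force: [0.7, -0.4, -4.3]
grip_width: 0.0402
grasp_force: 30.0
```

```bash
python3 log.py; for i in 1 2 3 4 5;do python3 -c "
from cell import env
env.read_camera('top');o=env.get_obs();print(o['force'].round(2),o['grip_width'])";done; python3 - <<'E'
from h import *
from scipy.spatial.transform import Rotation as Ro
out=[]
for n,(x,y) in(("top",(340,190)),("side",(140,210))):
    im=env.read_camera(n)[:,:,::-1].copy();cv2.imwrite(f"pics/{n}4.png",im)
    out.append(cv2.resize(im[y:y+140,x:x+140],(400,400)))
cv2.imwrite("pics/g4.png",np.hstack(out))
E
```

```text
{'time_s': 9.025, 'qpos': [50.985, 12.684, -8.829, 116.105, -38.002, 61.612, 27.874], 'tool_pos': [0.485, -0.173, 0.055], 'tool_rot': [179.892, -34.954, 53.989], 'force': [0.704, -0.352, -4.266], 'grasp_force': 29.986617895192467, 'grip_width': 0.04023788422200299}
[-0.81  0.85 -3.77] 0.03998425373675995
[-0.09  0.64 -4.2 ] 0.03959652302048152
[ 0.13  0.43 -2.87] 0.0400401777605889
[ 0.07 -0.42 -3.44] 0.04023455202023042
[-0.65 -0.55 -3.59] 0.04021013712284738
```

View pics/g4.png

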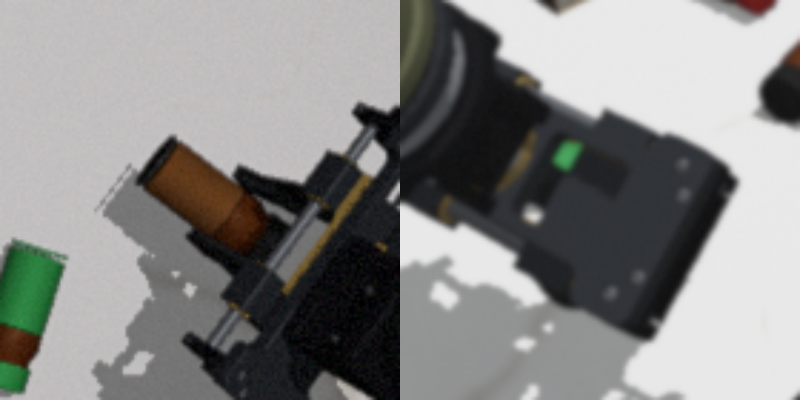

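Jar B came up held firmly between the fingers, with its foot at crop (157,160), and weighs about 3.5 N, so it is the full jar. I'll plan the turn to upright and the carry to the trivet at (0.4915, 0.2964).

```bash
cat > foot.py <<'E'
from ik import *
t=np.radians(35);ct=np.array([-np.cos(t),0,-np.sin(t)])
F=np.array([0,0,-.0334])-.0492*ct
TR=np.array([.4915,.2964,.011])
def now():
    o=env.get_obs();return o["tool_pos"],Ro.from_euler('xyz',o["tool_rot"],degrees=True),o["qpos"]
def tcp_for(R,foot): return foot-R.apply(F)
E
python3 - <<'E'
from foot import *
from h import proj
P,R,q=now();f=P+R.apply(F);print("foot",f,proj("top",f),"cap",proj("top",f+.095*R.apply(ct)))
print(np.abs(fkp(q)[0]-P))
# path: lift+rotate waypoints IK continuity
for h in(-60,-75,-90):
    q1=q
    Rf=upright(h,35);mid=None
    for a in np.linspace(0,1,8)[1:]:
        Ra=R*Ro.from_rotvec((R.inv()*Rf).as_rotvec()*a)
        Pa=tcp_for(Rf,TR+[0,0,.1]);Pw=P*(1-a)+Pa*a+np.array([0,0,.1*np.sin(np.pi*a)])
        q1,e,g=ik(Pw,Ra,q1)
    print(h,np.degrees((R.inv()*Rf).magnitude()),q1.round(0),round(e,4),round(g,2),Pa, ik(tcp_for(Rf,TR),Rf,q1)[0].round(0))
E
```

```text
foot [ 0.5011032  -0.14799178  0.08002329] [394.38696537 246.1920372 ] cap [437.1632142  278.70557589]
[0.00030528 0.00012202 0.00017304]
-60 107.39003035137358 [-31.  35. -39.  94.  59. 104. -53.] 0.0 0.0 [0.50517984 0.27270582 0.14104255] [-36.  42. -33.  95.  60.  97. -60.]
-75 100.79377542426629 [-35.  40. -32.  83.  52. 111. -58.] 0.0 0.0 [0.49858121 0.26997258 0.14104255] [-36.  47. -30.  85.  53. 104. -64.]
-90 95.56587407533908 [-37.  45. -25.  73.  43. 116. -63.] 0.0 0.0 [0.4915     0.26904032 0.14104255] [-39.  51. -22.  75.  42. 109. -67.]
```

```bash
python3 - <<'E'
from foot import *
P,R,q=now()
P,R=rows(P+[0.0,.06,.1],R,5,P,R)
Rf=upright(-60,35)
rows(tcp_for(Rf,TR+[0,0,.07]),Rf,15,P,R)
E
```

```text
{"dp": [19.0, -7.0, -11.0], "dr": [0.0, 0.0, 0.0]} 23mm 0.0deg
{"dp": [20.0, -7.0, -11.0], "dr": [0.0, 0.0, 0.0]} 24mm 0.0deg
{"dp": [19.0, -7.0, -11.0], "dr": [0.0, 0.0, 0.0]} 23mm 0.0deg
{"dp": [20.0, -7.0, -10.0], "dr": [0.0, 0.0, 0.0]} 23mm 0.0deg
{"dp": [19.0, -8.0, -11.0], "dr": [0.0, 0.0, 0.0]} 23mm 0.0deg
end [ 0.4831 -0.112   0.1527] [-179.8  -35.    53.8]
{"dp": [16.0, -14.0, 15.0], "dr": [-0.015, -0.092, -0.083]} 26mm 7.2deg
{"dp": [18.0, -13.0, 13.0], "dr": [-0.015, -0.092, -0.083]} 26mm 7.2deg
{"dp": [21.0, -11.0, 11.0], "dr": [-0.015, -0.092, -0.083]} 26mm 7.2deg
{"dp": [22.0, -10.0, 9.0], "dr": [-0.015, -0.092, -0.083]} 26mm 7.2deg
{"dp": [24.0, -8.0, 6.0], "dr": [-0.015, -0.092, -0.083]} 26mm 7.2deg
{"dp": [25.0, -6.0, 4.0], "dr": [-0.015, -0.092, -0.083]} 26mm 7.2deg
{"dp": [25.0, -4.0, 2.0], "dr": [-0.015, -0.092, -0.083]} 25mm 7.2deg
{"dp": [26.0, -2.0, -1.0], "dr": [-0.015, -0.092, -0.083]} 26mm 7.2deg
{"dp": [26.0, 1.0, -3.0], "dr": [-0.015, -0.092, -0.083]} 26mm 7.2deg
{"dp": [25.0, 3.0, -5.0], "dr": [-0.015, -0.092, -0.084]} 26mm 7.2deg
{"dp": [24.0, 5.0, -7.0], "dr": [-0.015, -0.092, -0.083]} 25mm 7.2deg
{"dp": [23.0, 7.0, -10.0], "dr": [-0.015, -0.092, -0.084]} 26mm 7.2deg
{"dp": [21.0, 9.0, -11.0], "dr": [-0.015, -0.092, -0.083]} 25mm 7.2deg
{"dp": [19.0, 11.0, -13.0], "dr": [-0.015, -0.092, -0.084]} 26mm 7.2deg
{"dp": [18.0, 12.0, -15.0], "dr": [-0.015, -0.092, -0.083]} 26mm 7.2deg
end [0.5048 0.2728 0.1106] [180.  55. 120.]
```

step_arm([
  {"dp":[19,-7,-11],"dr":[0,0,0],"fingers":1},
  {"dp":[20,-7,-11],"dr":[0,0,0],"fingers":1},
  {"dp":[19,-7,-11],"dr":[0,0,0],"fingers":1},
  {"dp":[20,-7,-10],"dr":[0,0,0],"fingers":1},
  {"dp":[19,-8,-11],"dr":[0,0,0],"fingers":1},
])

```text
time_s: 10.0
tool_pos: [0.483, -0.1114, 0.1534]
tool_rot: [-179.8, -35.0, 53.8]
force: [0.3, 0.5, -2.4]
grip_width: 0.0397
grasp_force: 30.0
```

step_arm([
  {"dp":[16,-14,15],"dr":[-0.015,-0.092,-0.083],"fingers":1},
  {"dp":[18,-13,13],"dr":[-0.015,-0.092,-0.083],"fingers":1},
  {"dp":[21,-11,11],"dr":[-0.015,-0.092,-0.083],"fingers":1},
  {"dp":[22,-10,9],"dr":[-0.015,-0.092,-0.083],"fingers":1},
  {"dp":[24,-8,6],"dr":[-0.015,-0.092,-0.083],"fingers":1},
])

```text
time_s: 10.62
tool_pos: [0.4891, 0.0177, 0.1387]
tool_rot: [167.7, -5.7, 76.0]
force: [0.1, -0.3, -2.8]
grip_width: 0.0399
grasp_force: 30.0
```

```bash
python3 log.py; python3 - <<'E'
from foot import *
Rf=upright(-60,35)
rows(tcp_for(Rf,TR+[0,0,.07]),Rf,10)
E
```

```text
{'time_s': 10.625, 'qpos': [34.703, -11.153, -34.295, 119.849, -10.523, 56.428, -9.632], 'tool_pos': [0.489, 0.018, 0.139], 'tool_rot': [167.707, -5.718, 75.966], 'force': [0.06, -0.333, -2.797], 'grasp_force': 29.982975858729333, 'grip_width': 0.03992046168144344}
{"dp": [25.0, -6.0, 4.0], "dr": [-0.015, -0.092, -0.083]} 26mm 7.2deg
{"dp": [25.0, -4.0, 2.0], "dr": [-0.015, -0.092, -0.083]} 25mm 7.2deg
{"dp": [26.0, -1.0, -1.0], "dr": [-0.015, -0.092, -0.083]} 26mm 7.2deg
{"dp": [25.0, 1.0, -3.0], "dr": [-0.015, -0.092, -0.083]} 25mm 7.2deg
{"dp": [25.0, 3.0, -5.0], "dr": [-0.015, -0.091, -0.083]} 26mm 7.1deg
{"dp": [24.0, 5.0, -7.0], "dr": [-0.015, -0.092, -0.083]} 25mm 7.2deg
{"dp": [23.0, 7.0, -10.0], "dr": [-0.015, -0.091, -0.083]} 26mm 7.1deg
{"dp": [21.0, 9.0, -11.0], "dr": [-0.015, -0.092, -0.083]} 25mm 7.2deg
{"dp": [19.0, 11.0, -13.0], "dr": [-0.015, -0.091, -0.083]} 26mm 7.1deg
{"dp": [18.0, 12.0, -15.0], "dr": [-0.015, -0.092, -0.084]} 26mm 7.2deg
end [0.5048 0.2727 0.1105] [-180.   55.  120.]
```

step_arm([
  {"dp":[25,-6,4],"dr":[-0.015,-0.092,-0.083],"fingers":1},
  {"dp":[25,-4,2],"dr":[-0.015,-0.092,-0.083],"fingers":1},
  {"dp":[26,-1,-1],"dr":[-0.015,-0.092,-0.083],"fingers":1},
  {"dp":[25,1,-3],"dr":[-0.015,-0.092,-0.083],"fingers":1},
  {"dp":[25,3,-5],"dr":[-0.015,-0.091,-0.083],"fingers":1},
])

```text
time_s: 11.25
tool_pos: [0.4983, 0.1442, 0.1262]
tool_rot: [166.3, 25.5, 93.1]
force: [-0.5, -2.0, -3.9]
grip_width: 0.0399
grasp_force: 30.0
```

```bash
python3 log.py; python3 - <<'E'
from foot import *
Rf=upright(-60,35)
rows(tcp_for(Rf,TR+[0,0,.06]),Rf,5)
E
```

```text
{'time_s': 11.25, 'qpos': [18.068, 13.684, -64.511, 110.375, 41.582, 76.194, -55.276], 'tool_pos': [0.498, 0.144, 0.126], 'tool_rot': [166.252, 25.461, 93.081], 'force': [-0.454, -2.005, -3.936], 'grasp_force': 29.986267372732982, 'grip_width': 0.039876962042445285}
{"dp": [25.0, 4.0, -6.0], "dr": [-0.015, -0.091, -0.084]} 26mm 7.1deg
{"dp": [24.0, 6.0, -8.0], "dr": [-0.015, -0.092, -0.084]} 26mm 7.2deg
{"dp": [23.0, 9.0, -10.0], "dr": [-0.015, -0.091, -0.084]} 27mm 7.1deg
{"dp": [21.0, 11.0, -11.0], "dr": [-0.015, -0.092, -0.084]} 26mm 7.2deg
{"dp": [19.0, 12.0, -13.0], "dr": [-0.014, -0.091, -0.083]} 26mm 7.1deg
end [0.5054 0.2723 0.1009] [-180.   55.  120.]
```

```bash
cat > sim.py <<'E'
from foot import *
def simq(q,P,R,rws,sub=5):
    q=np.array(q,float)
    def J(q):
        p0,r0=fkp(q);M=np.zeros((6,7))
        for i in range(7):
            dq=q.copy();dq[i]+=.01;p,r=fkp(dq);M[:3,i]=(p-p0)/.01;M[3:,i]=(r*r0.inv()).as_rotvec()/.01
        return M
    for dp,dr in rws:
        for k in range(sub):
            Pn=P+R.apply(np.array(dp)/1000)*(k+1)/sub;Rn=R*Ro.from_rotvec(np.array(dr)*(k+1)/sub)
            p,r=fkp(q);q=q+np.linalg.pinv(J(q))@np.concatenate([Pn-p,(Rn*r.inv()).as_rotvec()])
        P,R=Pn,Rn
    return q
E
python3 - <<'E'
from sim import *
# validate on last call
r=[([25,-6,4],[-.015,-.092,-.083]),([25,-4,2],[-.015,-.092,-.083]),([26,-1,-1],[-.015,-.092,-.083]),([25,1,-3],[-.015,-.092,-.083]),([25,3,-5],[-.015,-.091,-.083])]
d=[json.loads(l) for l in open("log.txt")]
q,p,e=d[-2];print("val",simq(q,np.array(p),Ro.from_euler('xyz',e,degrees=True),r).round(1))
P,R,q=now()
for h in(-60,-75,-90,-105):
    Rf=upright(h,35);import io,contextlib
    P1=tcp_for(Rf,TR+[0,0,.06]);n=6;rw=[];Pc,Rc=P,R
    for i in range(n):
        rv=(Rc.inv()*Rf).as_rotvec()/(n-i);dp=Rc.inv().apply((P1-Pc)/(n-i))*1000;rw.append((dp,rv));Pc=Pc+Rc.apply(dp/1000);Rc=Rc*Ro.from_rotvec(rv)
    qs=[simq(q,P,R,rw[:k]).round(0).tolist() for k in(3,6)];print(h,qs)
E
```

```text
val [ 15.3  12.6 -61.2 110.5  40.5  75.4 -54.5]
-60 [[-6.0, 31.0, -58.0, 103.0, 57.0, 95.0, -62.0], [-24.0, 44.0, -51.0, 94.0, 67.0, 108.0, -59.0]]
-75 [[-8.0, 33.0, -56.0, 98.0, 54.0, 99.0, -66.0], [-25.0, 49.0, -48.0, 84.0, 61.0, 115.0, -65.0]]
-90 [[-9.0, 36.0, -54.0, 94.0, 52.0, 102.0, -69.0], [-26.0, 53.0, -45.0, 74.0, 54.0, 121.0, -71.0]]
-105 [[-9.0, 38.0, -52.0, 90.0, 49.0, 105.0, -73.0], [-25.0, 57.0, -43.0, 65.0, 47.0, 125.0, -79.0]]
```

step_arm([
  {"dp":[25,4,-6],"dr":[-0.015,-0.091,-0.084],"fingers":1},
  {"dp":[24,6,-8],"dr":[-0.015,-0.092,-0.084],"fingers":1},
  {"dp":[23,9,-10],"dr":[-0.015,-0.091,-0.084],"fingers":1},
  {"dp":[21,11,-11],"dr":[-0.015,-0.092,-0.084],"fingers":1},
  {"dp":[19,12,-13],"dr":[-0.014,-0.091,-0.083],"fingers":1},
])

```text
time_s: 11.88
tool_pos: [0.5048, 0.273, 0.099]
tool_rot: [-179.6, 54.9, 120.4]
force: [1.4, -0.1, -3.0]
grip_width: 0.0399
grasp_force: 30.0
```

step_arm([
  {"dp":[0,0,0],"dr":[0,0,0],"fingers":1},
  {"dp":[0,0,0],"dr":[0,0,0],"fingers":1},
  {"dp":[0,0,0],"dr":[0,0,0],"fingers":1},
  {"dp":[0,0,0],"dr":[0,0,0],"fingers":1},
  {"dp":[0,0,0],"dr":[0,0,0],"fingers":1},
])

```text
time_s: 12.5
tool_pos: [0.5059, 0.2711, 0.1015]
tool_rot: [179.9, 54.9, 119.8]
force: [-0.8, 0.2, -2.8]
grip_width: 0.0399
grasp_force: 30.0
```

```bash
python3 log.py; python3 - <<'E'
from foot import *
from h import *
P,R,q=now();f=P+R.apply(F);a=R.apply(ct);print("foot",f,"axis",a)
out=[]
for n,(x,y),s in(("top",(85,170),2.857),("side",(180,90),2.857)):
    im=env.read_camera(n)[:,:,::-1].copy();cv2.imwrite(f"pics/{n}5.png",im)
    for X in(f,f+.095*a): 
        p=proj(n,X);print(n,p,(p-(x,y))*s)
    out.append(cv2.resize(im[y:y+140,x:x+140],(400,400)))
cv2.imwrite("pics/g5.png",np.hstack(out))
Rf=upright(-60,35);rows(tcp_for(Rf,TR+[0,0,.015]),Rf,5)
E
```

```text
{'time_s': 12.5, 'qpos': [-22.952, 43.777, -51.688, 94.479, 66.899, 108.47, -59.333], 'tool_pos': [0.506, 0.271, 0.102], 'tool_rot': [179.852, 54.852, 119.819], 'force': [-0.772, 0.176, -2.82], 'grasp_force': 29.994352006469853, 'grip_width': 0.039906674897470976}
foot [0.49225446 0.29493046 0.07153069] axis [-4.20667686e-07 -2.97554938e-03  9.99995573e-01]
top [149.12134179 244.6138687 ] [183.1946735  213.17182288]
top [135.3325476  242.88403778] [143.8000885  208.22969592]
side [246.67028932 147.85796203] [190.47701658 165.30019751]
side [244.5896825  108.50944176] [184.53272289  52.8814751 ]
{"dp": [8.0, 0.0, 5.0], "dr": [0.0, -0.001, 0.0]} 9mm 0.1deg
{"dp": [7.0, 0.0, 5.0], "dr": [0.0, 0.0, 0.0]} 9mm 0.0deg
{"dp": [8.0, 0.0, 5.0], "dr": [0.0, -0.001, 0.0]} 9mm 0.1deg
{"dp": [7.0, 0.0, 5.0], "dr": [0.0, 0.0, 0.0]} 9mm 0.0deg
{"dp": [8.0, 0.0, 5.0], "dr": [0.0, -0.001, -0.001]} 9mm 0.1deg
end [0.505  0.2727 0.0557] [180.  55. 120.]
```

View pics/g5.png

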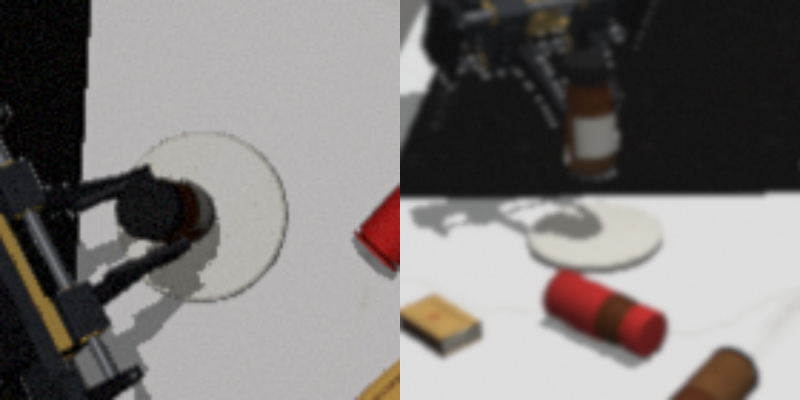

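The jar is upright with its cap up. In the side crop its foot is at (192,167) and its cap at (185,50), both matching the prediction. In the top view it sits over the trivet. I'll lower it.

step_arm([
  {"dp":[8,0,5],"dr":[0,-0.001,0],"fingers":1},
  {"dp":[7,0,5],"dr":[0,0,0],"fingers":1},
  {"dp":[8,0,5],"dr":[0,-0.001,0],"fingers":1},
  {"dp":[7,0,5],"dr":[0,0,0],"fingers":1},
  {"dp":[8,0,5],"dr":[0,-0.001,0],"fingers":1},
])

```text
time_s: 13.22
tool_pos: [0.5047, 0.273, 0.0546]
tool_rot: [180.0, 55.0, 120.0]
force: [0.0, -0.2, -3.5]
grip_width: 0.0398
grasp_force: 30.0
```

step_arm([
  {"dp":[4,0,3],"dr":[0,0,0],"fingers":1},
  {"dp":[2,0,1],"dr":[0,0,0],"fingers":1},
  {"dp":[2,0,1],"dr":[0,0,0],"fingers":1},
  {"dp":[0,0,0],"dr":[0,0,0],"fingers":1},
  {"dp":[0,0,0],"dr":[0,0,0],"fingers":1},
])

```text
time_s: 13.85
tool_pos: [0.5046, 0.2736, 0.0461]
tool_rot: [179.9, 55.0, 120.0]
force: [0.1, -0.7, -3.8]
grip_width: 0.0402
grasp_force: 30.0
```

```bash
python3 log.py; python3 - <<'E'
from foot import *
P,R,q=now();f=P+R.apply(F);a=R.apply(ct);print("foot",f,"axis",a)
Rf=upright(-60,35);rows(tcp_for(Rf,TR+[0,0,.002]),Rf,3)
E
```

```text
{'time_s': 13.85, 'qpos': [-24.623, 48.369, -49.64, 95.048, 68.679, 106.327, -63.225], 'tool_pos': [0.505, 0.274, 0.046], 'tool_rot': [179.935, 55.024, 119.975], 'force': [0.099, -0.705, -3.842], 'grasp_force': 29.99419419618789, 'grip_width': 0.04016521124937436}
foot [0.49090271 0.29727934 0.01608747] axis [-7.72919489e-04  3.41045083e-05  9.99999701e-01]
{"dp": [1.0, 0.0, 1.0], "dr": [0.0, 0.0, 0.0]} 1mm 0.0deg
{"dp": [0.0, 0.0, 1.0], "dr": [0.0, 0.0, 0.0]} 1mm 0.0deg
{"dp": [1.0, 0.0, 1.0], "dr": [0.001, 0.0, 0.0]} 1mm 0.1deg
end [0.5052 0.2725 0.0428] [180.  55. 120.]
```

step_arm([
  {"dp":[0.8,0,0.6],"dr":[0,0,0],"fingers":1},
  {"dp":[0.8,0,0.6],"dr":[0,0,0],"fingers":1},
  {"dp":[0.8,0,0.6],"dr":[0,0,0],"fingers":1},
  {"dp":[0,0,0],"dr":[0,0,0],"fingers":1},
  {"dp":[0,0,0],"dr":[0,0,0],"fingers":1},
])

```text
time_s: 14.48
tool_pos: [0.5045, 0.2735, 0.043]
tool_rot: [180.0, 55.0, 120.0]
force: [-0.7, 0.3, -1.8]
grip_width: 0.0399
grasp_force: 30.0
```

step_arm([
  {"dp":[0.8,0,0.6],"dr":[0,0,0],"fingers":1},
  {"dp":[0,0,0],"dr":[0,0,0],"fingers":1},
  {"dp":[0,0,0],"dr":[0,0,0],"fingers":1},
  {"dp":[0,0,0],"dr":[0,0,0],"fingers":1},
  {"dp":[0,0,0],"dr":[0,0,0],"fingers":1},
])

```text
time_s: 15.1
tool_pos: [0.5046, 0.2735, 0.0429]
tool_rot: [179.9, 55.1, 119.9]
force: [-3.6, 2.4, 5.9]
grip_width: 0.04
grasp_force: 30.0
```

Contact with the trivet is firm. I'll ease off half a millimetre and open.

step_arm([
  {"dp":[-0.4,0,-0.3],"dr":[0,0,0],"fingers":1},
  {"dp":[0,0,0],"dr":[0,0,0],"fingers":1},
  {"dp":[0,0,0],"dr":[0,0,0],"fingers":0.45},
  {"dp":[0,0,0],"dr":[0,0,0],"fingers":0.3},
  {"dp":[0,0,0],"dr":[0,0,0],"fingers":0},
])

```text
time_s: 15.72
tool_pos: [0.5047, 0.2731, 0.0419]
tool_rot: [-180.0, 55.0, 120.0]
force: [0.4, -0.3, 0.6]
grip_width: 0.0605
grasp_force: 0.0
```

step_arm([
  {"dp":[0,0,0],"dr":[0,0,0],"fingers":0},
  {"dp":[0,0,0],"dr":[0,0,0],"fingers":0},
  {"dp":[0,0,0],"dr":[0,0,0],"fingers":0},
  {"dp":[0,0,0],"dr":[0,0,0],"fingers":0},
  {"dp":[0,0,0],"dr":[0,0,0],"fingers":0},
])

```text
time_s: 16.35
tool_pos: [0.5046, 0.2734, 0.0424]
tool_rot: [180.0, 55.0, 120.0]
force: [-0.0, 0.1, -0.5]
grip_width: 0.0869
grasp_force: 0.0
```

step_arm([
  {"dp":[0,0,-10],"dr":[0,0,0],"fingers":0},
  {"dp":[0,0,-20],"dr":[0,0,0],"fingers":0},
  {"dp":[0,0,-25],"dr":[0,0,0],"fingers":0},
  {"dp":[0,0,-25],"dr":[0,0,0],"fingers":0},
  {"dp":[0,0,-25],"dr":[0,0,0],"fingers":0},
])

```text
time_s: 16.98
tool_pos: [0.4603, 0.35, 0.1038]
tool_rot: [179.9, 55.0, 120.0]
force: [-0.0, 0.2, -1.4]
grip_width: 0.0868
grasp_force: 0.0
```

```bash
python3 log.py; python3 - <<'E'
from h import *
out=[]
for n,(x,y,w,hh) in(("top",(80,120,360,230)),("side",(140,80,260,266))):
    im=env.read_camera(n)[:,:,::-1].copy();cv2.imwrite(f"pics/{n}6.png",im)
    out.append(cv2.resize(im[y:y+hh,x:x+w],None,fx=400/hh*.62,fy=400/hh*.62) if 0 else im[y:y+hh,x:x+w])
a=cv2.resize(out[0],(450,288));b=cv2.resize(out[1],(330,288*330//330))
cv2.imwrite("pics/g6.png",np.hstack([a,b]))
for X in([.4915,.2964,.011],[.4915,.2964,.106]):print(proj("top",np.array(X)),proj("side",np.array(X)))
E
```

```text
{'time_s': 16.975, 'qpos': [-32.697, 48.087, -50.913, 86.765, 64.857, 113.806, -62.21], 'tool_pos': [0.46, 0.35, 0.104], 'tool_rot': [179.937, 54.965, 120.043], 'force': [-0.041, 0.215, -1.406], 'grasp_force': 0.0, 'grip_width': 0.08677278844278248}
[155.91203313 245.92573932] [247.5998505 170.6753735]
[143.52068783 244.43310233] [245.64344201 133.78359877]
```

View pics/g6.png

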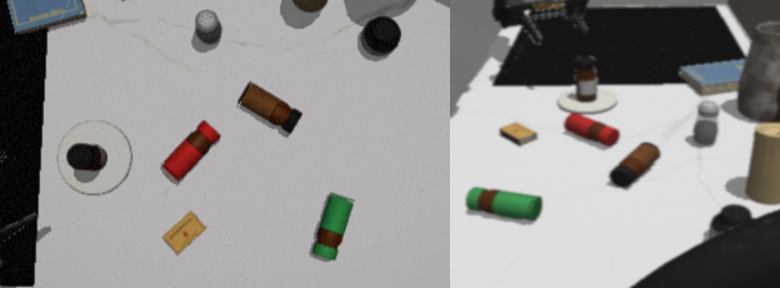

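The full jar stands upright at the pan rest's centre: its cap is at about (143,245) in the top image, against (143.5,244.4) expected. The empty jar and the bystanders are where they were, and the gripper is clear.

```bash
python3 -c "
from cell import env
print(env.sign_off())"
```

```text
the job is handed in; nothing more can be done
None
```

I handed the job in at about 17 s: the full jar (about 3.5 N when lifted) stands cap up in the centre of the pan rest, and the empty jar and the bystanders were left untouched.

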